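# Rake two jars from the sloped stock bins onto the set-up tray

### The job

Set out the tray for the next patient: slide the red-lidded jar and the yellow-lidded jar forward out of their blue stock bins and down onto the steel tray in front, so that both stand upright and flat on the tray, wholly clear of the bins. Slide them, do not lift them out or knock them over. Leave the white-lidded and green-lidded jars where they are, and do not disturb the gel bottle or the glove carton.

Things in the scene. Friction and masses are not known exactly. Their poses are not given: they have to be found in the camera images.
- rack: Low grey steel stand (150 x 270 x 19 mm) carrying four identical blue stock bins side by side, 70 mm apart (bin centre lines at y = +105, +35, -35, -105 mm of this frame). Fixed. Origin on the table top, below the middle of the line of bin mouths; +x points from the mouths to the backs of the bins, away from the robot, z up. The tray lies on its -x side.
- tray: Fixed low steel tray, 130 (x) by 290 (y) mm, in front of the bin mouths; its floor's top is 4 mm above the table. Rim 12 mm high and 4 mm thick on the near side (-x) and both ends; the +x side is open and meets the bin mouths. Origin at the centre of its underside; axes parallel to the rack's; the bin mouths are at x = +65 mm.
- bin_red: Fixed blue bin holding the red-lidded jar (any of the four places). Origin: middle of the floor's front edge, upper face, 8 mm above the table: a 4 mm step down to the tray floor. x runs up the floor to the back, rising 8 degrees; z square to the floor. Inside 60 mm wide; 3 mm side walls 38 mm high (20 mm over the front 40 mm); back wall 38 mm high, inner face at x = 142 mm; no top or front.
- jar_red: Loose round jar, grey body 37 mm across and 20 mm high, red lid 40 mm across and 12 mm high: 32 mm high in all, about 60 g. Origin: centre of its underside, z up through the lid. Stands in its bin, centred to within a few mm, with at least 50 mm free behind it.
- bin_yellow: Fixed blue bin holding the yellow-lidded jar (any of the four places). Origin: middle of the floor's front edge, upper face, 8 mm above the table: a 4 mm step down to the tray floor. x runs up the floor to the back, rising 8 degrees; z square to the floor. Inside 60 mm wide; 3 mm side walls 38 mm high (20 mm over the front 40 mm); back wall 38 mm high, inner face at x = 142 mm; no top or front.
- jar_yellow: Loose round jar, grey body 37 mm across and 20 mm high, yellow lid 40 mm across and 12 mm high: 32 mm high in all, about 60 g. Origin: centre of its underside, z up through the lid. Stands in its bin, centred to within a few mm, with at least 50 mm free behind it.
- bin_white: Fixed blue bin holding the white-lidded jar (any of the four places). Origin: middle of the floor's front edge, upper face, 8 mm above the table: a 4 mm step down to the tray floor. x runs up the floor to the back, rising 8 degrees; z square to the floor. Inside 60 mm wide; 3 mm side walls 38 mm high (20 mm over the front 40 mm); back wall 38 mm high, inner face at x = 142 mm; no top or front.
- jar_white: Loose round jar, grey body 37 mm across and 20 mm high, white lid 40 mm across and 12 mm high: 32 mm high in all, about 60 g. Origin: centre of its underside, z up through the lid. Stands in its bin, centred to within a few mm, with at least 50 mm free behind it.
- bin_green: Fixed blue bin holding the green-lidded jar (any of the four places). Origin: middle of the floor's front edge, upper face, 8 mm above the table: a 4 mm step down to the tray floor. x runs up the floor to the back, rising 8 degrees; z square to the floor. Inside 60 mm wide; 3 mm side walls 38 mm high (20 mm over the front 40 mm); back wall 38 mm high, inner face at x = 142 mm; no top or front.
- jar_green: Loose round jar, grey body 37 mm across and 20 mm high, green lid 40 mm across and 12 mm high: 32 mm high in all, about 60 g. Origin: centre of its underside, z up through the lid. Stands in its bin, centred to within a few mm, with at least 50 mm free behind it.
- gel: Loose clear gel bottle with blue cap, 60 mm across, 150 mm high, standing to the right of the tray. Origin: centre of its underside.
- gloves: Loose glove carton, 120 x 220 x 71 mm, blue top, lying to the left of the bins. Origin: centre of its underside.
There are look-alikes about, which are no part of the job. What is shaped like the jar_red but black is not meant.

How it is judged:
By the outcome, as a careful person would: the job done as asked, in the order asked, and still so for the second after the job is handed in, with the robot touching nothing.
It also fails if it takes over 43 s, if anything falls off the work surface, if the arm or the gripper's body presses on something with over 40 N, if the wrist force passes 120 N, or if a joint passes its speed limit or range.

### The arm

A 6-joint arm with a two-finger parallel gripper is mounted at the origin on the work surface. World frame = base frame: x ahead of the robot, y to its left, z up, the work surface at z = 0. Lengths are in m, angles in rad, forces in N, time in s.
With the tool pointing down it reaches from about 0.275 to 1 m from the base axis. Payload 8.4 kg.
Tool frame: the origin (TCP) lies at the very end of the fingers, on their centre line; the grasp point (between the pads) lies 19 mm behind it; z points along the fingers, y is the line along which they close (so a half turn about z gives the same grasp; the last joint's range is limited). The gripper opens to 85 mm and grips with 20 to 120 N. Pads are 22 mm wide; open, the fingers measure 114 mm over their backs; the gripper's body (76 mm by 85 mm) begins 54 mm behind the grasp point. The pads swing forward as they close: fully open they stand 13 mm farther back than shut.
Start: joints at [1.182, 0.353, 1.633, -0, 1.155, -0.002], TCP at [0.236, 0.579, 0.231] pointing down, gripper open.
Joint ranges: [-2.63, 2.63], [-0.92, 2.1], [0.06, 2.66], [-1.3, 4.44], [0, 2.69], [-3.02, 3.02]. Speed limits (rad/s): [2.22, 2.22, 2.79, 3.14, 3.14, 3.14].

### API

Orientations are given as a unit quaternion [x, y, z, w].
In Python, from bench import env gives the robot as it stands.
- The arm moves only by the tool servo_tool, never from a script. Its arguments are lists of equal length, an entry for each row: "xyz": the shift along the world's x, y, z in mm, a list of three; "twist": the turn about the world's z in rad; "grip": the opening, from 0 (shut) to 1 (fully open). In form: {"xyz": [[x, y, z], ...], "twist": [twist, ...], "grip": [grip, ...]}. A call has exactly 10 rows; each row shifts and turns the commanded pose from where the row before left it; what a row does not reach is not made up. A row lasts 1/12 s, in which the tool goes at most 41.7 mm and 7.16 degrees, less where a joint would pass 70% of its speed; a pose out of reach is approached as far as the arm can. A call is refused whole if a number of a shift passes 41.7 or a number of a turn 0.125, either way. A call with a gripper value outside its range is refused whole. The fingers move at their own pace and stop on an object; "newtons" is the grip in N (left out, the last holds). Time passes only in rows, so rows that do not move let the fingers close, or fill a call up. It gives the time, the measured TCP pose, the force and the opening at its end, in the units of the state.
- env.state(): the state, without advancing time (a new reading comes with each control period).
- env.read_camera(name): name is "side" or "top"; returns a dict with "frame" (420x560x3 uint8, red, green, blue), "fx", "fy", "cx", "cy" (pixels), "rvec" (rotation vector, rad) and "tvec" (3), from world to camera coordinates, as OpenCV has them. Camera axes: x right, y down, z forward; pixel columns grow to the right and rows downward; lengths in m; the calibration is good to about 2 mm. A picture is of the moment at which its call begins. There is no depth.
- env.sign_off(): hands the job in, once; it reports no verdict.
The state is a dict: "clock": time; "q": joint angles; "joint_velocities": joint speeds; "joint_efforts": joint torques, N m; "eef_pos": TCP position; "tool_rot": TCP orientation; "force": force on the tool from outside, world axes, zero at the start; "torque": the same for the moment, N m; "grip_width": finger opening in m.
Only numpy, scipy, OpenCV 4.12 (cv2) and the standard library are available. Lean on these libraries where they do the work, as an engineer would, in place of code of your own. Each camera call takes 0.05 s, during which the arm holds its last target. There are 200 camera calls.

## Working session

There is one attempt and no reset: what is moved stays moved. The work goes in short steps, Python scripts to look and compute and a tool call to move; the robot and the scene stay as the last step left them, time stands still between calls to the robot, and variables do not carry over. Pictures are saved under pics/ and viewed, on a budget of 10 in all, crops included, one or two more only if the job needs it, and the job is handed in when it is done.

Besides the shell and the picture viewer there is one more tool, called after "Request:" as name(argument=value, ...), one argument or row to a line, values as JSON. servo_tool: Moves the arm, as the interface text tells. Its arguments: {"type":"object","properties":{"xyz":{"type":"array","items":{"type":"array","items":{"type":"number"}}},"twist":{"type":"array","items":{"type":"number"}},"grip":{"type":"array","items":{"type":"number"}},"newtons":{"type":"number"}},"required":["xyz","twist","grip"]}

```bash
mkdir -p pics; cat > h.py <<'E'
import cv2,numpy as np
from bench import env
def snap(name,fn,crop=None,scale=1):
    c=env.read_camera(name); f=c["frame"][:,:,::-1].copy()
    if crop: x0,y0,x1,y1=crop; f=f[y0:y1,x0:x1]
    f=cv2.resize(f,None,fx=scale,fy=scale,interpolation=cv2.INTER_CUBIC)
    cv2.imwrite("pics/"+fn,f); np.save(name+".npy",c,allow_pickle=True); return c
def cam(name): return np.load(name+".npy",allow_pickle=True).item()
def ray(c,u,v,z):
    R=cv2.Rodrigues(np.array(c["rvec"],float))[0]; t=np.array(c["tvec"],float).ravel()
    o=-R.T@t; d=R.T@np.array([(u-c["cx"])/c["fx"],(v-c["cy"])/c["fy"],1])
    return o+d*(z-o[2])/d[2]
E
python3 - <<'E'
from h import *
for n in("top","side"): snap(n,n+"1.png",None,1.4)
s=env.state();print(s)
E
```

```text
{'clock': 0.1, 'q': array([ 1.18161459e+00,  3.53628257e-01,  1.63405622e+00,  2.10035695e-05,
        1.15522046e+00, -2.39840702e-03]), 'joint_velocities': array([ 0.00136537, -0.00035588, -0.00208687,  0.00022007, -0.00311894,
        0.00061764]), 'joint_efforts': array([ 1.00807578e-03, -6.06365204e+01, -3.42821109e+01,  1.27845892e-04,
        4.03995509e-03, -1.62705851e-05]), 'eef_pos': array([0.23558483, 0.57842947, 0.23060745]), 'tool_rot': array([ 1.92192558e-01,  9.81357015e-01, -6.41736930e-04, -1.37068435e-04]), 'force': array([0.44721355, 0.16606234, 0.72849124]), 'torque': array([-0.004369  , -0.03398415,  0.04113189]), 'grip_width': 0.08507487393417014}
```

View pics/top1.png

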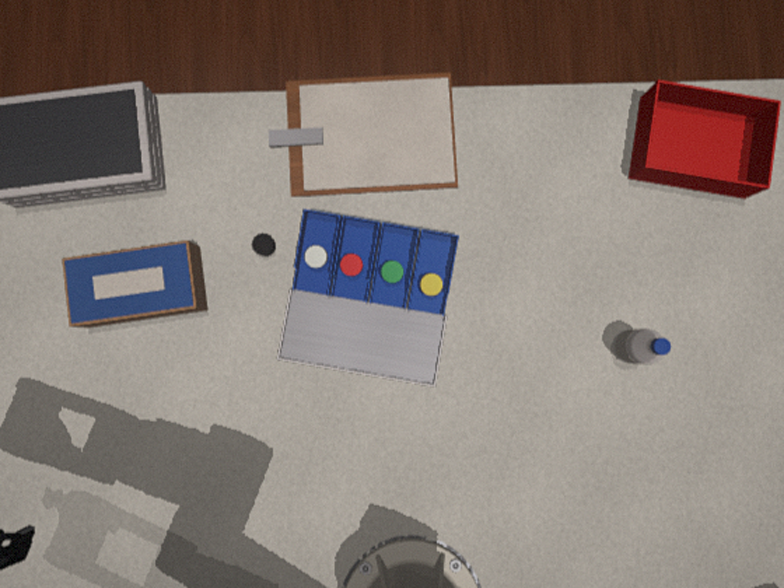

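View pics/side1.png

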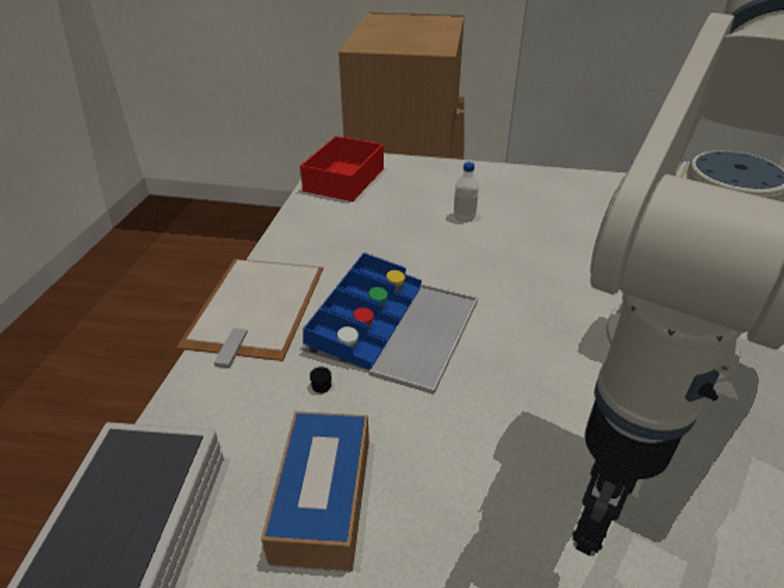

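```bash
python3 - <<'E'
from h import *
c=cam("top"); f=c["frame"]; cv2.imwrite("pics/top1c.png",cv2.resize(f[140:285,190:340,::-1],None,fx=5,fy=4,interpolation=cv2.INTER_CUBIC)[:, :])
hsv=cv2.cvtColor(f,cv2.COLOR_RGB2HSV)
box=np.zeros(f.shape[:2],bool);box[150:225,200:330]=1
for n,m in dict(red=((hsv[...,0]<8)|(hsv[...,0]>172))&(hsv[...,1]>130),yellow=(abs(hsv[...,0].astype(int)-25)<7)&(hsv[...,1]>100)).items():
    v,u=np.nonzero(m&box); print(n,len(u),u.mean(),v.mean(),ray(c,u.mean(),v.mean(),.048))
s=env.state();from scipy.spatial.transform import Rotation as R
print(R.from_quat(s["tool_rot"]).as_matrix().round(3))
E
```

```text
red 196 250.52551020408163 188.73469387755102 [0.61016498 0.09154353 0.048     ]
yellow 197 307.5939086294416 202.79187817258884 [ 0.57163843 -0.04827949  0.048     ]
[[-0.926  0.377 -0.001]
 [ 0.377  0.926 -0.001]
 [ 0.    -0.001 -1.   ]]
```

View pics/top1c.png

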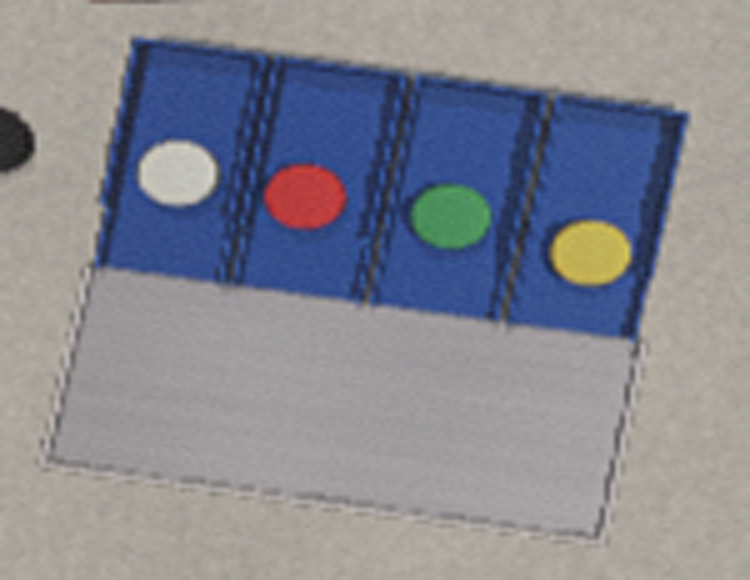

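```bash
cat > rack.py <<'E'
from h import *
c=cam("top")
def P(x,y,z): return ray(c,(x+.5)/5+190-.5,(y+.5)/4+140-.5,z)[:2]
nl,nr=P(44,463,.012),P(602,540,.012)
bl,br=P(133,40,.065),P(688,113,.065)
ml,mr=P(97,267,.018),P(636,338,.018)
E
python3 - <<'E'
from rack import *
for a,b in((nl,nr),(bl,br),(ml,mr)): d=a-b; print(a,b,np.linalg.norm(d),np.arctan2(-d[0],d[1]),(a+b)/2)
d=(nl-nr);th=np.mean([np.arctan2(-(a-b)[0],(a-b)[1]) for a,b in((nl,nr),(bl,br))])
ex=np.array([np.cos(th),np.sin(th)]);ey=np.array([-ex[1],ex[0]])
print("th",th, "along x near->mouth,back", ((ml+mr)/2-(nl+nr)/2)@ex,((bl+br)/2-(nl+nr)/2)@ex)
O=(nl+nr)/2+ex*.130
print("O",O,"via back",(bl+br)/2)
for n,p in(("red",(.61017,.09154)),("yel",(.57164,-.04828))):
  r=np.array(p)-O; print(n,r@ex,r@ey)
E
```

```text
[0.44939269 0.22832629] [ 0.39381828 -0.05101363] 0.284814507298017 -0.19638481853548442 [0.42160549 0.08865633]
[0.70651965 0.17248215] [ 0.65440905 -0.09774586] 0.27520663656273686 -0.19050092840771432 [0.68046435 0.03736814]
[0.57195262 0.19910944] [ 0.51993787 -0.07176874] 0.27582697888785923 -0.18971340101097964 [0.54594525 0.06367035]
th -0.19344287347159939 along x near->mouth,back 0.12682387069435824 0.26389025229060076
O [0.54918075 0.0636653 ] via back [0.68046435 0.03736814]
red 0.05449309079059319 0.03907927735176498
yel 0.043560557661000254 -0.10553978439104385
```

Request:
servo_tool(
  xyz=[
    [22, -26, 0],
    [22, -26, 0],
    [22, -26, 0],
    [22, -26, 0],
    [22, -26, 0],
    [22, -26, 0],
    [22, -26, 0],
    [22, -26, 0],
    [22, -26, 0],
    [22, -26, 0],
  ],
  twist=[0.05, 0.05, 0.05, 0.045, 0, 0, 0, 0, 0, 0],
  grip=[0.15, 0.15, 0.15, 0.15, 0.15, 0.15, 0.15, 0.15, 0.15, 0.15],
)

```text
clock: 0.93
eef_pos: [0.4564, 0.3173, 0.231]
tool_rot: [0.096, 0.995, -0.0, -0.0]
force: [0.5, 0.7, 1.0]
grip_width: 0.0127
```

Request:
servo_tool(
  xyz=[
    [22, -26, -8],
    [22, -26, -8],
    [22, -26, -8],
    [22, -26, -8],
    [22, -26, -8],
    [22, -26, -8],
    [22, -26, -8],
    [22, -26, -8],
    [22, -26, -8],
    [5, -4, -8],
  ],
  twist=[0, 0, 0, 0, 0, 0, 0, 0, 0, 0],
  grip=[0.15, 0.15, 0.15, 0.15, 0.15, 0.15, 0.15, 0.15, 0.15, 0.15],
)

```text
clock: 1.77
eef_pos: [0.6615, 0.0767, 0.1506]
tool_rot: [0.097, 0.995, -0.001, 0.001]
force: [-0.3, 0.2, 0.7]
grip_width: 0.0128
```

```bash
cat > st.py <<'E'
from h import *
from scipy.spatial.transform import Rotation as R
s=env.state();p=s["eef_pos"];O=np.array([.548,.064]);ex=np.array([.9816,-.1908]);ey=np.array([.1908,.9816])
m=R.from_quat(s["tool_rot"]).as_matrix()
print("t",s["clock"],"p",p.round(4),"rack",((p[:2]-O)@ex*1e3).round(1),((p[:2]-O)@ey*1e3).round(1),"ytool",m[:,1].round(3),"F",s["force"].round(1),"g",s["grip_width"])
E
python3 st.py
```

```text
t 1.7667 p [0.6615 0.0767 0.1506] rack 109.0 34.2 ytool [ 0.193  0.981 -0.001] F [-0.3  0.2  0.7] g 0.012812785190123707
```

Request:
servo_tool(
  xyz=[
    [-3, 4, -5],
    [0, 0, -10],
    [0, 0, -10],
    [0, 0, -10],
    [0, 0, -10],
    [0, 0, -10],
    [0, 0, -10],
    [0, 0, -10],
    [0, 0, 0],
    [0, 0, 0],
  ],
  twist=[0, 0, 0, 0, 0, 0, 0, 0, 0, 0],
  grip=[0.15, 0.15, 0.15, 0.15, 0.15, 0.15, 0.15, 0.15, 0.15, 0.15],
)

```text
clock: 2.6
eef_pos: [0.6553, 0.0848, 0.0755]
tool_rot: [0.096, 0.995, -0.0, -0.001]
force: [-0.7, 0.6, 0.6]
grip_width: 0.0128
```

```bash
python3 st.py; python3 - <<'E'
from h import *
c=snap("side","s2.png",(200,120,360,300),4); t=cam("top")
s=cv2.imread("pics/s2.png")[:600]; tt=snap("top","t2.png",(190,120,340,285),3)
b=cv2.imread("pics/t2.png");a=cv2.resize(s,None,fx=.6,fy=.6)
h=max(a.shape[0],b.shape[0]);pad=lambda i:cv2.copyMakeBorder(i,0,h-i.shape[0],0,0,cv2.BORDER_CONSTANT)
o=np.hstack([pad(a),pad(b)]);o=o[:,:];o=cv2.resize(o,None,fx=min(1,800/o.shape[1]),fy=min(1,800/o.shape[1]));cv2.imwrite("pics/c2.png",o)
E
```

```text
t 2.6 p [0.6553 0.0848 0.0755] rack 101.3 40.9 ytool [ 0.191  0.982 -0.   ] F [-0.7  0.6  0.6] g 0.012813941588578296
```

View pics/c2.png

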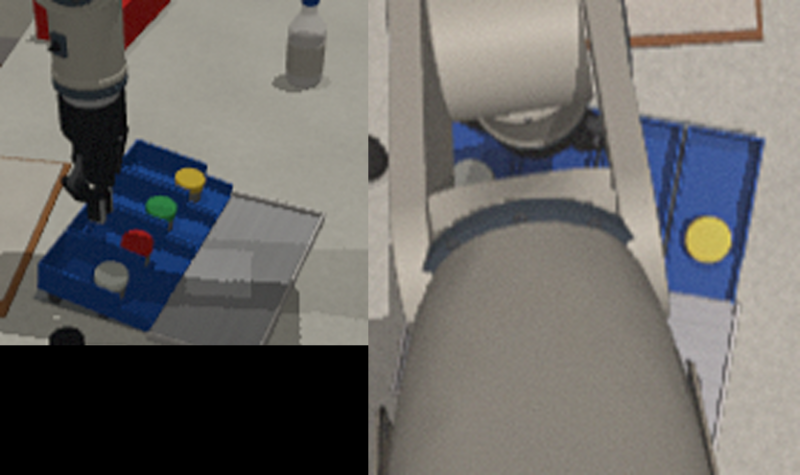

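Request:
servo_tool(
  xyz=[
    [1, -2, 0],
    [1, -2, 0],
    [0, 0, 0],
    [0, 0, -8],
    [0, 0, -8],
    [0, 0, -8],
    [0, 0, -8],
    [0, 0, -6],
    [0, 0, -6],
    [0, 0, 0],
  ],
  twist=[0, 0, 0, 0, 0, 0, 0, 0, 0, 0],
  grip=[0.15, 0.15, 0.15, 0.15, 0.15, 0.15, 0.15, 0.15, 0.15, 0.15],
)

```text
clock: 3.53
eef_pos: [0.6568, 0.0808, 0.0305]
tool_rot: [0.096, 0.995, -0.0, -0.001]
force: [0.0, -0.7, 0.4]
grip_width: 0.0129
```

```bash
python3 st.py; python3 - <<'E'
from h import *
snap("side","s3.png",(210,150,350,280),5.5)
E
```

```text
t 3.5333 p [0.6568 0.0808 0.0305] rack 103.6 37.2 ytool [ 0.191  0.982 -0.001] F [ 0.  -0.7  0.4] g 0.012854188984990859
```

View pics/s3.png

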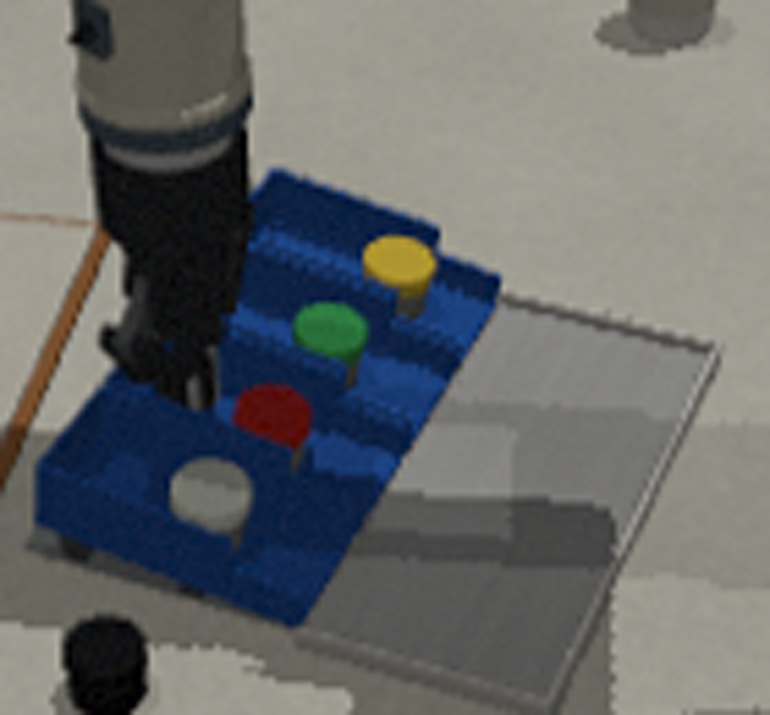

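Request:
servo_tool(
  xyz=[
    [-5, 1, -1],
    [-5, 1, -1],
    [-4, 0.8, -1],
    [-4, 0.8, -1],
    [-4, 0.8, -1],
    [-4, 0.8, -1],
    [-4, 0.8, -0.5],
    [-4, 0.8, -0.5],
    [-4, 0.8, -0.5],
    [-4, 0.8, -0.5],
  ],
  twist=[0, 0, 0, 0, 0, 0, 0, 0, 0, 0],
  grip=[0.15, 0.15, 0.15, 0.15, 0.15, 0.15, 0.15, 0.15, 0.15, 0.15],
)

```text
clock: 4.42
eef_pos: [0.6153, 0.0893, 0.0242]
tool_rot: [0.096, 0.995, -0.0, -0.0]
force: [0.6, 0.9, -0.2]
grip_width: 0.0128
```

```bash
python3 st.py; python3 - <<'E'
from h import *
snap("side","s4.png",(210,150,350,280),5.5)
E
```

```text
t 4.4167 p [0.6153 0.0893 0.0242] rack 61.3 37.7 ytool [ 0.191  0.982 -0.   ] F [ 0.6  0.9 -0.2] g 0.012765448386827546
```

View pics/s4.png

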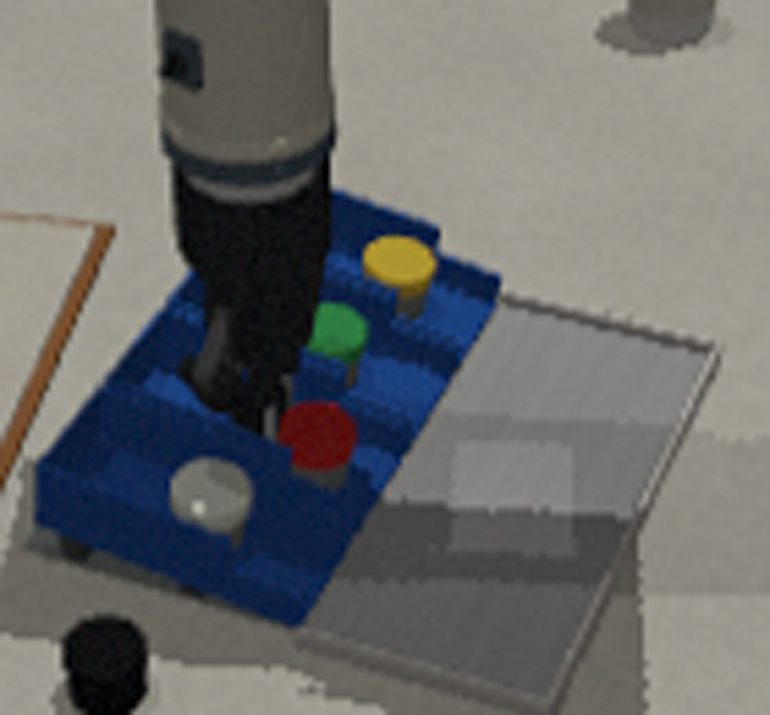

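Request:
servo_tool(
  xyz=[
    [-3, 0.6, -0.5],
    [-3, 0.6, -0.5],
    [-3, 0.6, -0.5],
    [-3, 0.6, -0.5],
    [-3, 0.6, -0.5],
    [-3, 0.6, -0.5],
    [-3, 0.6, -0.5],
    [-3, 0.6, -0.5],
    [-3, 0.6, -0.5],
    [-3, 0.6, -0.5],
  ],
  twist=[0, 0, 0, 0, 0, 0, 0, 0, 0, 0],
  grip=[0.15, 0.15, 0.15, 0.15, 0.15, 0.15, 0.15, 0.15, 0.15, 0.15],
)

```text
clock: 5.3
eef_pos: [0.5855, 0.0953, 0.0192]
tool_rot: [0.096, 0.995, -0.0, -0.0]
force: [0.7, -0.2, 0.5]
grip_width: 0.013
```

Request:
servo_tool(
  xyz=[
    [-2, 0.4, -0.4],
    [-2, 0.4, -0.4],
    [-2, 0.4, -0.4],
    [-2, 0.4, -0.4],
    [-2, 0.4, -0.4],
    [-2, 0.4, -0.4],
    [-2, 0.4, -0.4],
    [-2, 0.4, -0.4],
    [-2, 0.4, -0.4],
    [-2, 0.4, -0.4],
  ],
  twist=[0, 0, 0, 0, 0, 0, 0, 0, 0, 0],
  grip=[0.15, 0.15, 0.15, 0.15, 0.15, 0.15, 0.15, 0.15, 0.15, 0.15],
)

```text
clock: 6.13
eef_pos: [0.5656, 0.0993, 0.0153]
tool_rot: [0.096, 0.995, 0.0, 0.0]
force: [1.2, -1.1, -0.2]
grip_width: 0.0127
```

Request:
servo_tool(
  xyz=[
    [-2, 0.4, -0.1],
    [-2, 0.4, -0.1],
    [-2, 0.4, -0.1],
    [-2, 0.4, -0.1],
    [-2, 0.4, -0.1],
    [-2, 0.4, 0],
    [-2, 0.4, 0],
    [-2, 0.4, 0],
    [-2, 0.4, 0],
    [-2, 0.4, 0],
  ],
  twist=[0, 0, 0, 0, 0, 0, 0, 0, 0, 0],
  grip=[0.15, 0.15, 0.15, 0.15, 0.15, 0.15, 0.15, 0.15, 0.15, 0.15],
)

```text
clock: 6.97
eef_pos: [0.5456, 0.1033, 0.0148]
tool_rot: [0.096, 0.995, 0.0, 0.0]
force: [0.1, -0.3, -0.6]
grip_width: 0.0126
```

```bash
python3 st.py; python3 - <<'E'
from h import *
snap("side","s5.png",(210,150,350,280),5.5)
E
```

```text
t 6.9667 p [0.5456 0.1033 0.0148] rack -9.8 38.1 ytool [0.191 0.982 0.   ] F [ 0.1 -0.3 -0.6] g 0.012612469611184523
```

View pics/s5.png

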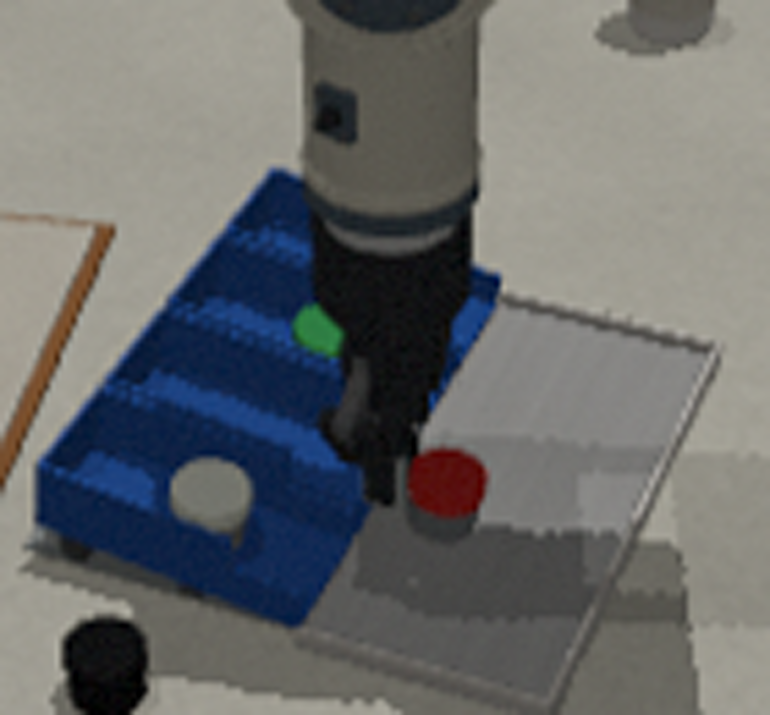

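Request:
servo_tool(
  xyz=[
    [-3, 0.6, 0],
    [-3, 0.6, 0],
    [-3, 0.6, 0],
    [-3, 0.6, 0],
    [-3, 0.6, 0],
    [-2, 0.4, 0],
    [-1, 0.2, 0],
    [0, 0, 0],
    [3, -0.6, 0],
    [4, -0.8, 0],
  ],
  twist=[0, 0, 0, 0, 0, 0, 0, 0, 0, 0],
  grip=[0.15, 0.15, 0.15, 0.15, 0.15, 0.15, 0.15, 0.15, 0.15, 0.15],
)

```text
clock: 7.85
eef_pos: [0.5349, 0.1054, 0.0148]
tool_rot: [0.096, 0.995, -0.0, -0.0]
force: [0.8, -0.3, -0.0]
grip_width: 0.013
```

Request:
servo_tool(
  xyz=[
    [0, 0, 5],
    [0, 0, 15],
    [0, 0, 20],
    [0, 0, 25],
    [0, 0, 25],
    [10, -15, 10],
    [15, -25, 0],
    [15, -25, 0],
    [15, -25, 0],
    [10, -15, 0],
  ],
  twist=[0, 0, 0, 0, 0, 0, 0, 0, 0, 0],
  grip=[0.15, 0.15, 0.15, 0.15, 0.15, 0.15, 0.15, 0.15, 0.15, 0.15],
)

```text
clock: 8.68
eef_pos: [0.6014, -0.0018, 0.1156]
tool_rot: [0.096, 0.995, -0.0, 0.001]
force: [0.3, 0.7, -0.3]
grip_width: 0.0125
```

```bash
python3 st.py
```

```text
t 8.6833 p [ 0.6014 -0.0018  0.1156] rack 64.9 -54.4 ytool [ 0.191  0.982 -0.   ] F [ 0.3  0.7 -0.3] g 0.012514893179592713
```

Request:
servo_tool(
  xyz=[
    [5, -14, 0],
    [5, -14, 0],
    [6, -14, 0],
    [6, -14, 0],
    [0, 0, -10],
    [0, 0, -10],
    [0, 0, -10],
    [0, 0, -10],
    [0, 0, -5],
    [0, 0, 0],
  ],
  twist=[0, 0, 0, 0, 0, 0, 0, 0, 0, 0],
  grip=[0.15, 0.15, 0.15, 0.15, 0.15, 0.15, 0.15, 0.15, 0.15, 0.15],
)

```text
clock: 9.52
eef_pos: [0.6204, -0.0549, 0.0678]
tool_rot: [0.095, 0.995, 0.0, -0.002]
force: [-0.5, -0.4, 0.4]
grip_width: 0.013
```

```bash
python3 st.py
```

```text
t 9.5167 p [ 0.6204 -0.0549  0.0678] rack 93.7 -102.9 ytool [ 0.19   0.982 -0.   ] F [-0.5 -0.4  0.4] g 0.013004797390398542
```

Request:
servo_tool(
  xyz=[
    [2, -3, 0],
    [0, 0, 0],
    [0, 0, 0],
    [0, 0, -6],
    [0, 0, -8],
    [0, 0, -8],
    [0, 0, -8],
    [0, 0, -6],
    [0, 0, -1],
    [0, 0, 0],
  ],
  twist=[0, 0, 0, 0, 0, 0, 0, 0, 0, 0],
  grip=[0.15, 0.15, 0.15, 0.15, 0.15, 0.15, 0.15, 0.15, 0.15, 0.15],
)

```text
clock: 10.35
eef_pos: [0.6232, -0.0585, 0.0319]
tool_rot: [0.096, 0.995, -0.0, -0.001]
force: [-0.2, -0.1, 0.4]
grip_width: 0.0127
```

```bash
python3 st.py; python3 - <<'E'
from h import *
snap("side","s6.png",(210,150,350,280),5.5)
E
```

```text
t 10.35 p [ 0.6232 -0.0585  0.0319] rack 97.2 -105.9 ytool [ 0.191  0.982 -0.   ] F [-0.2 -0.1  0.4] g 0.01266054248600724
```

View pics/s6.png

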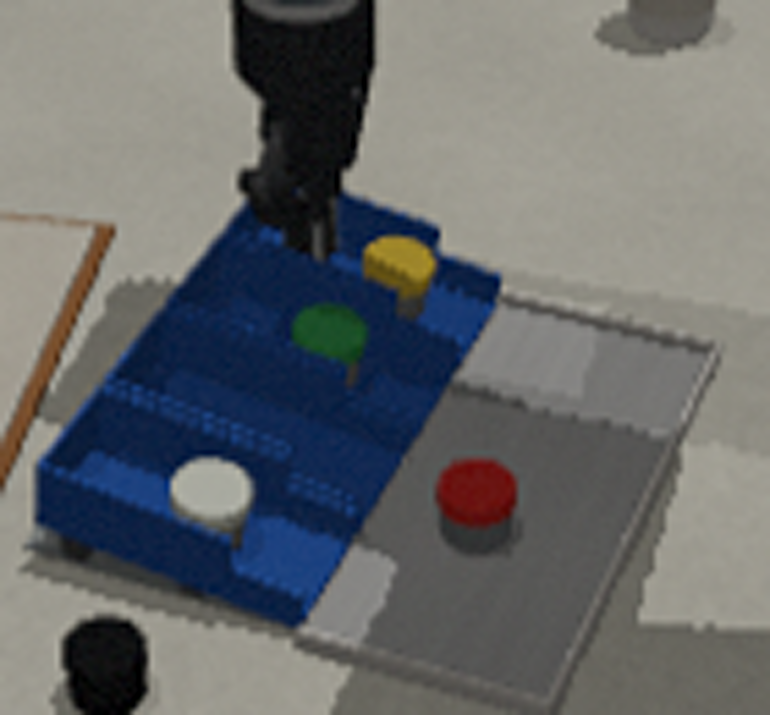

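The red jar stands upright on the tray at about (476,505). The fingers are in the yellow bin, behind its jar.

Request:
servo_tool(
  xyz=[
    [-4, 0.8, -1],
    [-4, 0.8, -1],
    [-4, 0.8, -1],
    [-4, 0.8, -1],
    [-4, 0.8, -1],
    [-4, 0.8, -1],
    [-3, 0.6, -0.5],
    [-3, 0.6, -0.5],
    [-3, 0.6, -0.5],
    [-3, 0.6, -0.5],
  ],
  twist=[0, 0, 0, 0, 0, 0, 0, 0, 0, 0],
  grip=[0.15, 0.15, 0.15, 0.15, 0.15, 0.15, 0.15, 0.15, 0.15, 0.15],
)

```text
clock: 11.23
eef_pos: [0.5876, -0.0513, 0.0248]
tool_rot: [0.096, 0.995, 0.0, 0.0]
force: [-0.1, 0.4, -0.3]
grip_width: 0.0131
```

Request:
servo_tool(
  xyz=[
    [-3, 0.6, -0.5],
    [-3, 0.6, -0.5],
    [-3, 0.6, -0.5],
    [-3, 0.6, -0.5],
    [-3, 0.6, -0.5],
    [-3, 0.6, -0.5],
    [-3, 0.6, -0.5],
    [-3, 0.6, -0.5],
    [-3, 0.6, -0.5],
    [-3, 0.6, -0.5],
  ],
  twist=[0, 0, 0, 0, 0, 0, 0, 0, 0, 0],
  grip=[0.15, 0.15, 0.15, 0.15, 0.15, 0.15, 0.15, 0.15, 0.15, 0.15],
)

```text
clock: 12.07
eef_pos: [0.5575, -0.0453, 0.0197]
tool_rot: [0.096, 0.995, -0.0, -0.0]
force: [1.1, -0.5, 0.3]
grip_width: 0.0129
```

Request:
servo_tool(
  xyz=[
    [-2, 0.4, -0.4],
    [-2, 0.4, -0.4],
    [-2, 0.4, -0.4],
    [-2, 0.4, -0.4],
    [-2, 0.4, -0.4],
    [-2, 0.4, -0.4],
    [-2, 0.4, -0.4],
    [-2, 0.4, -0.4],
    [-2, 0.4, -0.4],
    [-2, 0.4, -0.4],
  ],
  twist=[0, 0, 0, 0, 0, 0, 0, 0, 0, 0],
  grip=[0.15, 0.15, 0.15, 0.15, 0.15, 0.15, 0.15, 0.15, 0.15, 0.15],
)

```text
clock: 12.9
eef_pos: [0.5376, -0.0413, 0.0158]
tool_rot: [0.096, 0.995, -0.0, 0.0]
force: [1.4, -1.4, -0.2]
grip_width: 0.0124
```

Request:
servo_tool(
  xyz=[
    [-2, 0.4, 0],
    [-2, 0.4, 0],
    [-2, 0.4, 0],
    [-2, 0.4, 0],
    [-2, 0.4, 0],
    [-2, 0.4, 0],
    [-2, 0.4, 0],
    [-2, 0.4, 0],
    [-2, 0.4, 0],
    [-2, 0.4, 0],
  ],
  twist=[0, 0, 0, 0, 0, 0, 0, 0, 0, 0],
  grip=[0.15, 0.15, 0.15, 0.15, 0.15, 0.15, 0.15, 0.15, 0.15, 0.15],
)

```text
clock: 13.73
eef_pos: [0.5176, -0.0373, 0.0158]
tool_rot: [0.096, 0.995, -0.0, -0.0]
force: [0.1, 0.5, -0.0]
grip_width: 0.013
```

```bash
python3 st.py; python3 - <<'E'
from h import *
snap("side","s7.png",(210,150,350,280),5.5)
E
```

```text
t 13.7333 p [ 0.5176 -0.0373  0.0158] rack -10.5 -105.3 ytool [ 0.191  0.982 -0.   ] F [ 0.1  0.5 -0. ] g 0.013026410569411522
```

View pics/s7.png

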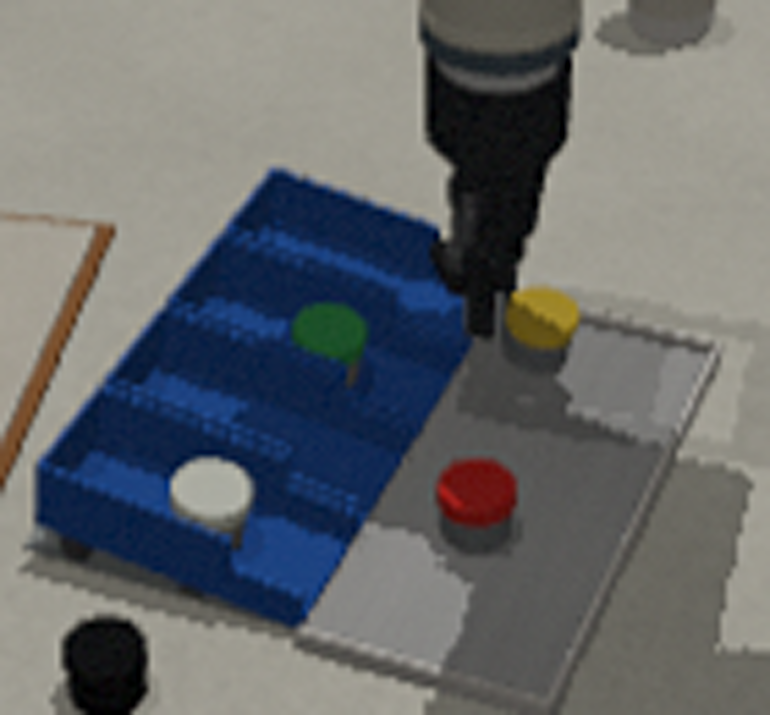

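The yellow jar is upright on the tray at about (540,335). I'll push it a little farther and then retreat up and to the left, so the top view is clear.

Request:
servo_tool(
  xyz=[
    [-3, 0.6, 0],
    [-3, 0.6, 0],
    [-3, 0.6, 0],
    [-3, 0.6, 0],
    [-3, 0.6, 0],
    [-2, 0.4, 0],
    [-1, 0.2, 0],
    [0, 0, 0],
    [3, -0.6, 0],
    [4, -0.8, 0],
  ],
  twist=[0, 0, 0, 0, 0, 0, 0, 0, 0, 0],
  grip=[0.15, 0.15, 0.15, 0.15, 0.15, 0.15, 0.15, 0.15, 0.15, 0.15],
)

```text
clock: 14.62
eef_pos: [0.5069, -0.0352, 0.0158]
tool_rot: [0.096, 0.995, -0.0, -0.0]
force: [0.3, -0.2, 0.2]
grip_width: 0.013
```

Request:
servo_tool(
  xyz=[
    [0, 0, 5],
    [0, 0, 15],
    [0, 0, 25],
    [0, 0, 30],
    [0, 0, 35],
    [0, 0, 35],
    [0, 0, 35],
    [0, 0, 20],
    [0, -20, 0],
    [0, -30, 0],
  ],
  twist=[0, 0, 0, 0, 0, 0, 0, 0, 0, 0],
  grip=[0.15, 0.15, 0.15, 0.15, 0.15, 0.15, 0.15, 0.15, 0.15, 0.15],
)

```text
clock: 15.45
eef_pos: [0.508, -0.0844, 0.2183]
tool_rot: [0.094, 0.996, 0.0, 0.002]
force: [0.3, -0.4, 0.1]
grip_width: 0.0127
```

Request:
servo_tool(
  xyz=[
    [-5, -30, 5],
    [-5, -30, 5],
    [-5, -30, 5],
    [-5, -30, 5],
    [-5, -30, 5],
    [-5, -30, 5],
    [-5, -30, 5],
    [-5, -20, 5],
    [0, 0, 0],
    [0, 0, 0],
  ],
  twist=[0, 0, 0, 0, 0, 0, 0, 0, 0, 0],
  grip=[0.15, 0.15, 0.15, 0.15, 0.15, 0.15, 0.15, 0.15, 0.15, 0.15],
)

```text
clock: 16.28
eef_pos: [0.4665, -0.316, 0.2561]
tool_rot: [0.097, 0.995, 0.0, 0.0]
force: [0.4, -0.9, 0.3]
grip_width: 0.0128
```

```bash
python3 st.py; python3 - <<'E'
from h import *
snap("side","s8.png",(190,100,370,280),3)
snap("top","t8.png",(180,120,340,300),3)
a,b=(cv2.imread("pics/"+n) for n in("s8.png","t8.png"))
o=np.hstack([a,b]);cv2.imwrite("pics/c8.png",cv2.resize(o,None,fx=800/o.shape[1],fy=800/o.shape[1]))
E
```

```text
t 16.2833 p [ 0.4665 -0.316   0.2561] rack -7.5 -388.5 ytool [0.193 0.981 0.   ] F [ 0.4 -0.9  0.3] g 0.012776461931080691
```

View pics/c8.png

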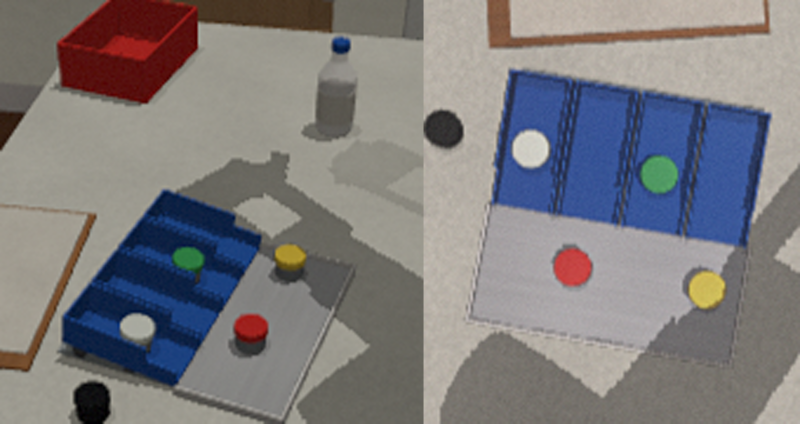

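Both jars stand upright on the tray, clear of the bins: red at about (572,267) and yellow at about (706,290) in the top view. White, green and the gel bottle have not moved.

```bash
python3 -c "
from bench import env
print(env.sign_off())"
```

```text
the job is handed in; nothing more can be done
None
```

I slid the red-lidded jar and then the yellow-lidded jar out of their bins onto the tray, pushing each from behind with nearly closed fingers. I then moved the arm clear and handed the job in at about 16 s of the 43 s allowed.

- **Red and yellow jars:** the last side and top pictures show both upright on the tray, well clear of the bins. I judged this by eye and did not measure their final positions.
- **Everything else:** the white and green jars and the gel bottle look unmoved in those pictures. The glove carton was outside the final crops, so I did not check it, but the arm only passed over that side at about 0.2 m.
- **Forces:** the wrist force readings, taken at the end of each move, stayed around 2 N or less. No check failed or disagreed.

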